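# Nest the handled pans under the steriliser tray's hold-down bar

### The arm

A 6-joint arm with a two-finger parallel gripper is mounted at the origin on the work surface. World frame = base frame: x ahead of the robot, y to its left, z up, the work surface at z = 0. Lengths are in m, angles in degrees, forces in N, time in s.
With the tool pointing down it reaches from about 0.25 to 0.725 m from the base axis. Payload 9.7 kg.
Tool frame: the origin (TCP) lies at the very end of the fingers, on their centre line; the grasp point (between the pads) lies 19 mm behind it (bot.grip_point_offset is the distance from the TCP to the grasp point, in m); y points along the fingers, x is the direction in which the jaws open and shut, and the axes are right-handed (so a half turn about y gives the same grasp; the last joint's range is limited). The gripper opens to 85 mm and grips with 20 to 120 N. Pads are 22 mm wide; open, the fingers measure 114 mm over their backs; the gripper's body (76 mm by 85 mm) begins 54 mm behind the grasp point. The pads swing forward as they close: fully open they stand 13 mm farther back than shut.
Start: joints at [-65.833, 4.979, 10.078, 95.1, 0, 90], TCP at [0.225, -0.502, 0.231] pointing down, gripper open.
Joint ranges: [-179.16, 179.16], [-48.56, 103.87], [-65.8, 70.77], [-126.05, 130.52], [-82.76, 87.17], [-180, 180]. Speed limits (degrees/s): [127.2, 127.2, 147.25, 180, 180, 180].

### API

Orientations are given as [roll, pitch, yaw] about the fixed x, y, z axes, in that order (R = Rz(yaw) Ry(pitch) Rx(roll)).
In Python, from workcell import bot gives the robot as it stands.
- The arm moves only by the shell command python3 -m inch 'ROWS' [FORCE]. ROWS is JSON, a list of rows, each a list of 3 entries, a list of its own where there are three numbers: the shift along the tool's x, y, z in mm, then the turn, a rotation vector about the tool's x, y, z in rad, then the finger opening in mm, from 0 to 85.4. In form: [[[x, y, z], [ax, ay, az], grip], ...]. A call has 1 to 20 rows; each row is the pose to reach, as a shift and turn from the pose measured when the call began, along the tool's axes at that moment; what a row does not reach only later rows make up. A row lasts 1/10 s, in which the tool goes at most 50 mm and 8.59 degrees, less where a joint would pass 70% of its speed; a pose out of reach is approached as far as the arm can. A call with a gripper value outside its range is refused whole. The fingers move at their own pace and stop on an object; FORCE is the grip in N (left out, the last holds). Time passes only in rows, so rows that repeat a pose let the fingers close. It gives the time, the measured TCP pose, the force and the opening at its end, in the units of the state.
- bot.get_obs(): the state, without advancing time (a new reading comes with each control period).
- bot.camera(name): name is "side" or "top" or "wrist"; returns a dict with "frame" (420x560x3 uint8, red, green, blue), "mtx" (3x3 intrinsics, pixels), "k1" (the pictures are not rectified: a ray, as slopes to the right and down, at radius r is drawn at 1 + k1 r^2 times it, then the intrinsics apply), "origin" and "orientation" of the camera in the world. Camera axes: x right, y down, z forward; pixel columns grow to the right and rows downward; lengths in m; the calibration is good to about 2 mm. A picture is of the moment at which its call begins. There is no depth.
- bot.job_done(): hands the job in, once; it reports no verdict.
Trained networks look in a picture, given as the dict that the camera call returned (one of the last four; its "shot" number tells which), for a name from the list of things; names that differ only in an ending like _2 or _b are one class to them, and where a whole thing is asked for, a point or a joint stands for the part that bears it (a point fixed in the world has none). Each returns a list of dicts, best first, with "confidence" (0 to 1); they miss things now and then, are a little off and sometimes report something else, mostly with a low value. They report only what shows in the picture. A call takes as long as a camera call. They do not tell look-alikes from the thing itself.
- bot.search_frame(picture, name): "box" ([left, top, right, bottom] in pixels, round what is visible of it).
- bot.cut_out(picture, name): "region" (420x560 bool, what is visible of it) and "box" ([left, top, right, bottom] in pixels, round what is visible of it).
The state is a dict: "time": time; "q": joint angles; "qd": joint speeds; "joint_efforts": joint torques, N m; "ee_pos": TCP position; "tcp_rot": TCP orientation; "wrist_force": force on the tool from outside, world axes, zero at the start; "torque": the same for the moment, N m; "opening": finger opening in m.
Only numpy, scipy, OpenCV 4.12 (cv2) and the standard library are available. Lean on these libraries where they do the work, as an engineer would, in place of code of your own. Each camera call takes 0.05 s, during which the arm holds its last target. There are 200 camera calls.

### The job

Get the set of steel pans ready for the steriliser: swing the tray's hold-down bar well clear of the large pan (about a quarter turn), nest the medium pan in the large one and then the small pan in the medium one, each sitting flat and fully home, with the three handles fanned out at least 40 degrees from one another. Then swing the bar back over the nest to its stop; the large pan stays in the middle of the tray, and nothing else on the bench may be knocked about.

Things in the scene. Friction and masses are not known exactly. Their poses are not given: they have to be found in the camera images.
- tray_centre (a point): centre of the standing area of a fixed dark steel steriliser tray, on its inner floor (4 mm above the table). The tray is 250 x 210 mm with a rim 14 mm high; it reaches 110 mm to -x, 140 mm to +x and 105 mm to either side in y of this point. Its x axis points to the bar's post.
- bar_pivot (a point): upright fixed pivot axis of the hold-down bar: a steel post 16 mm thick standing in the tray, 110 mm from tray_centre along the tray's x. This point is at the top of the post, 98 mm above the table; same axes as the tray.
- holdbar (a joint): angle (rad) of the flat level steel hold-down bar, which swings sideways about bar_pivot, its underside 88 mm above the table. 0 = closed, against its stop, with the knob right above tray_centre; it grows as the knob swings towards the tray's +y side, 1.57 = a quarter turn open, end stop at 1.75. Light friction (under 1 N at the knob); it stays where it is left.
- knob (a point): middle of the upright round black knob at the free end of the bar, 22 mm thick, 34 mm high, this point half-way up, 115 mm above the table (its top at 132 mm) and 110 mm from the pivot. In the tray's axes it lies at pivot + 110 mm x (-cos(angle), +sin(angle)). The knob does not turn on the bar.
- large_centre (a point): the large of three plain steel pans with one straight stick handle each; round, tapering, 112 mm across the rim and 92 mm across the base outside, 50 mm high, wall 3 mm, bottom 4 mm thick, about 300 g, standing on the tray under the bar. This point is on the pan's axis, half-way up (25 mm above its underside); z is up and x points along the handle.
- large_handle (a point): middle of the large pan's handle grip, 100 mm out from the pan's axis along x and 58 mm above its underside (half-way up the handle). The handle is a level steel bar 10 mm wide and 16 mm high, from the rim to 140 mm from the axis; its underside is level with the pan's own rim (50 mm), its top is at 66 mm. Same axes as the pan.
- medium_centre (a point): the medium of three plain steel pans with one straight stick handle each; round, tapering, 86 mm across the rim and 70 mm across the base outside, 50 mm high, wall 3 mm, bottom 4 mm thick, about 200 g, standing on the table beside the tray. This point is on the pan's axis, half-way up (25 mm above its underside); z is up and x points along the handle.
- medium_handle (a point): middle of the medium pan's handle grip, 100 mm out from the pan's axis along x and 58 mm above its underside (half-way up the handle). The handle is a level steel bar 10 mm wide and 16 mm high, from the rim to 140 mm from the axis; its underside is level with the pan's own rim (50 mm), its top is at 66 mm. Same axes as the pan.
- small_centre (a point): the small of three plain steel pans with one straight stick handle each; round, tapering, 62 mm across the rim and 48 mm across the base outside, 50 mm high, wall 3 mm, bottom 4 mm thick, about 130 g, standing on the table on the other side of the tray. This point is on the pan's axis, half-way up (25 mm above its underside); z is up and x points along the handle.
- small_handle (a point): middle of the small pan's handle grip, 100 mm out from the pan's axis along x and 58 mm above its underside (half-way up the handle). The handle is a level steel bar 10 mm wide and 16 mm high, from the rim to 140 mm from the axis; its underside is level with the pan's own rim (50 mm), its top is at 66 mm. Same axes as the pan.
- large: the large pan as a whole, origin at the centre of its underside; axes as large_centre
- medium: the medium pan as a whole, origin at the centre of its underside
- small: the small pan as a whole, origin at the centre of its underside. Seated, each pan stands on the inside bottom of the next larger one, 4 mm higher than it, with up to 8 mm of play sideways; its handle then passes 4 mm above the larger pan's rim but would strike the larger pan's handle if it lay over it.
- dishes: bystander: two clear round culture dishes stacked, 88 mm across, 29 mm high; origin at the centre of its underside
- dish: bystander: one clear round culture dish, 88 mm across, 15 mm high; origin at the centre of its underside
- forceps: bystander: steel forceps lying flat, 140 mm long, 14 mm wide, 6 mm high; origin at the centre of its underside
- pipette: bystander: green and white hand pipette lying flat, about 240 mm long, 22 mm high, lying behind the tray; origin at the centre of its underside
- jar_a: bystander: capped jar, 56 mm across, 75 mm high; origin at the centre of its underside
- jar_b: bystander: capped jar, 64 mm across, 85 mm high; origin at the centre of its underside
- bottle: bystander: capped bottle, 70 mm across, 150 mm high; origin at the centre of its underside
Not all that is in view belongs to the job. Leave any purple or red look-alike of the medium alone.

How it is judged:
By the outcome, as a careful person would: the job done as asked, in the order asked, and still so for the second after the job is handed in, with the robot touching nothing.
It also fails if it takes over 70 s, if anything falls off the work surface, if the arm or the gripper's body presses on something with over 40 N, if the wrist force passes 120 N, or if a joint passes its speed limit or range.

## Working session

There is one attempt and no reset: what is moved stays moved. The work goes in short steps, Python scripts to look and compute and a shell command to move; the robot and the scene stay as the last step left them, time stands still between calls to the robot, and variables do not carry over. Pictures are saved under pics/ and viewed, about 8 in all and at most 12, crops included, and the job is handed in when it is done.

```bash
ls; mkdir -p pics; cat > h.py <<'E'
import numpy as np, cv2
from scipy.spatial.transform import Rotation as R
from workcell import bot
def rot(o):
    o=np.array(o,float)
    return o if o.shape==(3,3) else R.from_euler('xyz',o,degrees=True).as_matrix()
def ray(p,uv):
    K=np.array(p["mtx"]);d=cv2.undistortPoints(np.array([[uv]],float),K,np.array([p["k1"],0,0,0,0.]))[0,0]
    return np.array(p["origin"]),rot(p["orientation"])@np.array([d[0],d[1],1])
def atz(p,uv,z):
    o,d=ray(p,uv);return o+d*(z-o[2])/d[2]
def proj(p,X):
    c=rot(p["orientation"]).T@(np.array(X,float)-np.array(p["origin"]));s=c[:2]/c[2];s=s*(1+p["k1"]*(s@s))
    K=np.array(p["mtx"]);return K[0,0]*s[0]+K[0,2],K[1,1]*s[1]+K[1,2]
def tri(a,ua,b,ub):
    o1,d1=ray(a,ua);o2,d2=ray(b,ub);t=np.linalg.lstsq(np.c_[d1,-d2],o2-o1,rcond=None)[0]
    x,y=o1+t[0]*d1,o2+t[1]*d2;return (x+y)/2,np.linalg.norm(x-y)
E
python3 - <<'E'
from h import *
ims={}
for n in("top","side"):
    p=bot.camera(n);cv2.imwrite(f"pics/{n}0.png",p["frame"][:,:,::-1]);print(n,p["origin"],p["orientation"],p["mtx"],p["k1"])
    for t in "tray_centre holdbar knob large medium small dishes dish forceps pipette jar_a bottle large_handle medium_handle small_handle".split():
        try:print(t,[(np.round(d["box"]).astype(int).tolist(),round(d["confidence"],2)) for d in bot.search_frame(p,t)[:4]])
        except Exception as e:print(t,e)
print(bot.get_obs())
E
```

```text
pics
top [ 0.37987271 -0.08838674  1.29744392] [-171.69804564    0.68591102  -89.13598329] [[432.87423008   0.         284.42387539]
 [  0.         432.87423008 214.12068329]
 [  0.           0.           1.        ]] -0.08682003066977272
tray_centre [([210, 170, 293, 261], 0.86)]
holdbar [([239, 175, 261, 220], 0.71)]
knob [([244, 172, 261, 220], 0.58), ([210, 173, 294, 262], 0.57)]
large [([237, 202, 288, 252], 0.78), ([243, 171, 259, 219], 0.69)]
medium [([435, 180, 480, 231], 0.95), ([211, 168, 293, 261], 0.74), ([352, 194, 381, 249], 0.7), ([353, 276, 397, 336], 0.57)]
small [([154, 204, 176, 259], 0.56)]
dishes [([170, 145, 199, 178], 0.86), ([317, 246, 330, 271], 0.29)]
dish [([185, 243, 210, 276], 0.86)]
forceps [([324, 247, 328, 248], 0.56), ([150, 204, 177, 262], 0.47), ([237, 200, 287, 253], 0.32)]
pipette [([228, 139, 304, 153], 0.56), ([350, 193, 382, 251], 0.3)]
jar_a [([126, 163, 145, 178], 0.93), ([381, 161, 406, 188], 0.61), ([237, 203, 289, 252], 0.57), ([156, 202, 176, 256], 0.48)]
bottle [([322, 137, 348, 166], 0.79), ([155, 202, 174, 259], 0.17)]
large_handle [([
[... 1194 characters left out ...]
)]
small_handle [([224, 134, 274, 150], 0.76)]
{'time': 1.6, 'q': array([-6.58330411e+01,  4.98036920e+00,  1.00805887e+01,  9.50988680e+01,
        6.17782439e-04,  8.99985729e+01]), 'qd': array([-0.02957078,  0.02557905, -0.00961176,  0.12650234, -0.03055149,
        0.04801751]), 'joint_efforts': array([ 8.24694798e-04, -5.20092881e+01,  4.64856255e+01,  1.73368830e-03,
        6.77252660e-05,  8.28023815e-06]), 'ee_pos': array([ 0.22517833, -0.50181077,  0.23129132]), 'tcp_rot': array([-8.99993823e+01, -1.35148908e-03, -6.58316140e+01]), 'wrist_force': array([-0.78128135, -0.93925411,  0.12509606]), 'torque': array([-0.00936594, -0.03249391, -0.00148149]), 'opening': 0.08541183272012383}
```

```bash
python3 - <<'E'
import cv2
a=cv2.imread("pics/top0.png")[125:345,110:490];cv2.imwrite("pics/t0c.png",cv2.resize(a,None,fx=2.1,fy=2.1,interpolation=cv2.INTER_CUBIC))
b=cv2.imread("pics/side0.png")[100:420,140:400];cv2.imwrite("pics/s0c.png",cv2.resize(b,None,fx=1.85,fy=1.85,interpolation=cv2.INTER_CUBIC))
E
```

```text
(no output)
```

View pics/t0c.png

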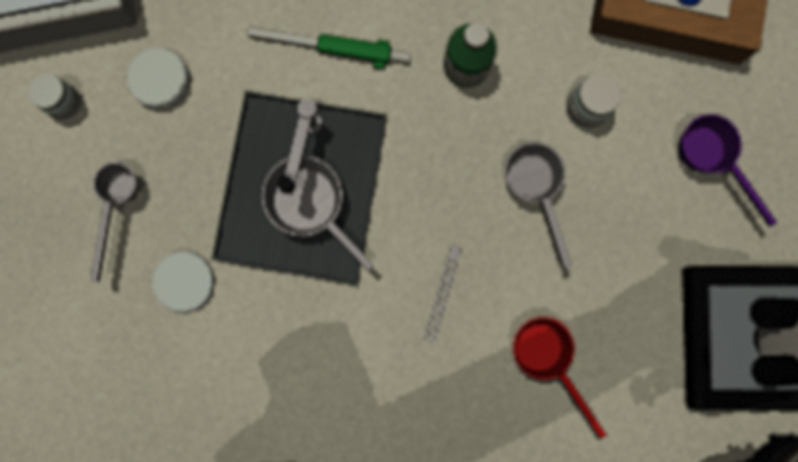

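View pics/s0c.png

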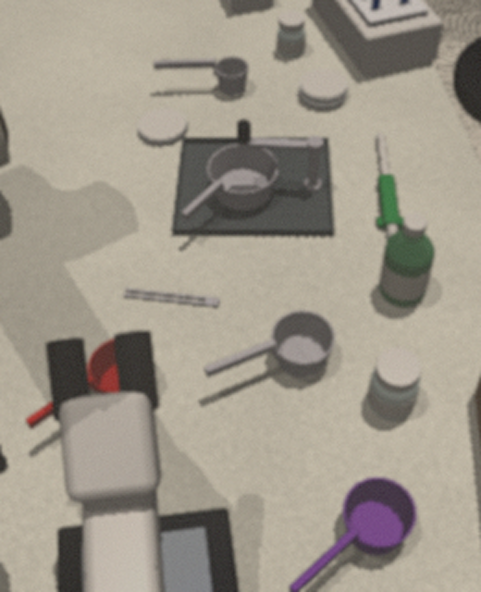

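Pictures: steel medium pan at top px (364,208), handle toward the robot; look-alikes are the red pan (369,290) and the purple one (448,194), both to be left alone. Small pan at (166,213), large in tray (254,218) under the bar, knob (248,213), post (257,176). Now fitting models in both views.

```bash
cat >> h.py <<'E'
from scipy.optimize import minimize
D=dict(large=(112,92),medium=(86,70),small=(62,48))
def parts(n,x,y,z,yaw):
    c,s=np.cos(yaw),np.sin(yaw);M=np.array([[c,-s,0],[s,c,0],[0,0,1]]);t=np.array([x,y,z])
    def ring(r,h,k=36):
        a=np.linspace(0,2*np.pi,k,endpoint=False);return np.c_[r*np.cos(a),r*np.sin(a),0*a+h]
    def box(a,b):
        return np.array([[i,j,k] for i in(a[0],b[0]) for j in(a[1],b[1]) for k in(a[2],b[2])],float)
    if n in D:
        r1,r0=D[n][0]/2e3,D[n][1]/2e3
        P=[np.r_[ring(r1,.05),ring(r0,0)],box((r1-.002,-.005,.05),(.14,.005,.066))]
    elif n=="tray": P=[box((-.11,-.105,-.004),(.14,.105,.010))]
    elif n=="bar": P=[np.r_[ring(.011,.098),ring(.011,.132)]-[.11,0,0.098],np.array(box((-.11,-.008,-.01),(0,.008,0)))]
    return [q@M.T+t for q in P]
def sil(p,P,S=4):
    m=np.zeros((420*S,560*S),np.uint8)
    for q in P:
        uv=np.array([proj(p,X) for X in q]);h=cv2.convexHull(((uv+.5)*S).astype(np.float32))
        cv2.fillConvexPoly(m,h.astype(np.int32),1)
    return cv2.resize(m.astype(np.float32),(560,420),interpolation=cv2.INTER_AREA)
def fit(n,x0,views,occ=None,free=4):
    """views: [(pic,region)]; x0=(x,y,z,yaw)"""
    x0=np.array(x0,float)
    def c(v):
        v=x0+v*[.01,.01,.01,.1]*np.array([1,1,free>3,1]);L=0
        for p,r in views:
            m=sil(p,parts(n,*v));L+=np.abs(m-r).sum()/r.sum()
        return L
    s=minimize(c,np.zeros(4),method="Nelder-Mead",options=dict(initial_simplex=np.r_[[np.zeros(4)],np.eye(4)],xatol=.02,fatol=1e-4,maxiter=150))
    return x0+s.x*[.01,.01,.01,.1]*np.array([1,1,free>3,1]),s.fun
def near(l,uv):
    l=[d for d in l if d["box"][0]-5<uv[0]<d["box"][2]+5 and d["box"][1]-5<uv[1]<d["box"][3]+5 ]
    return l[0] if l else None
E
cat > m.py <<'E'
from h import *
import pickle
T,S=bot.camera("top"),bot.camera("side")
g={"medium":((364,208),(303,288)),"small":((166,213),(265,141)),"large":((254,218),(269,200)),"tray":((254,218),(275,197))}
out={}
for n,(a,b) in g.items():
    V=[]
    for p,u in((T,a),(S,b)):
        d=near(bot.cut_out(p,n if n!="tray" else "tray_centre"),u)
        if d is None: print(n,"missed");continue
        r=d["region"].astype(np.uint8)
        if n=="tray": h=cv2.convexHull(cv2.findNonZero(r));r=cv2.fillConvexPoly(r.copy(),h,1)
        elif n=="large": r=cv2.morphologyEx(r,cv2.MORPH_CLOSE,np.ones((15,15)))
        V.append((p,r.astype(np.float32)));print(n,p["shot"],round(d["confidence"],2),r.sum(),cv2.boundingRect(r))
    o=atz(T,a,.025 if n!="tray" else .004)
    z0={"tray":.004,"large":.004}.get(n,0)
    for fr in (3,4):
        for y0 in ([-1.5708-.15] if n!="tray" else [-.15]):
            if n!="tray": y0={"medium":np.radians(-165),"small":np.radians(170),"large":np.radians(-140)}[n]
            v,f=fit(n,[o[0],o[1],z0,y0],V,free=fr)
            print(n,fr,np.round(v[:3]*1e3,1),round(np.degrees(v[3]),1),round(f,3))
for nm in ("knob",):
    print([ (np.round(d["box"]),d["confidence"]) for p in(T,S) for d in bot.search_frame(p,nm)])
E
time python3 m.py
```

```text
medium 3 0.66 820 (350, 193, 32, 60)
medium 4 0.65 1145 (252, 268, 69, 36)
medium 3 [ 586.5 -304.     0. ] -162.7 0.236
medium 4 [ 586.5 -304.4    1.8] -162.7 0.227
small missed
small missed
small 3 [564.  285.2   0. ] 170.0 0.0
small 4 [564.  285.2   0. ] 170.0 0.0
large 3 0.91 1292 (235, 200, 53, 54)
large 4 0.77 1262 (238, 177, 52, 42)
large 3 [547.2  19.4   4. ] -135.3 0.176
large 4 [546.8  18.2   7.4] -135.4 0.159
tray 3 0.71 5926 (211, 169, 82, 92)
tray 4 0.82 4987 (233, 165, 88, 64)
tray 3 [552.1  29.7   4. ] -8.9 0.133
tray 4 [551.1  27.8  11.3] -9.1 0.115
[(array([244., 171., 261., 220.]), 0.79), (array([153., 201., 176., 260.]), 0.27), (array([270., 167., 314., 181.]), 0.62)]
real	0m23.193s
user	0m13.975s
sys	0m2.483s
```

```bash
python3 -m inch '[[[-370,-70,470],[0,-2.56,0],85],[[-370,-70,470],[0,-2.56,0],85],[[-370,-70,470],[0,-2.56,0],85],[[-370,-70,470],[0,-2.56,0],85],[[-370,-70,470],[0,-2.56,0],85],[[-370,-70,470],[0,-2.56,0],85],[[-370,-70,470],[0,-2.56,0],85],[[-370,-70,470],[0,-2.56,0],85],[[-370,-70,470],[0,-2.56,0],85],[[-370,-70,470],[0,-2.56,0],85],[[-370,-70,470],[0,-2.56,0],85],[[-370,-70,470],[0,-2.56,0],85],[[-370,-70,470],[0,-2.56,0],85],[[-370,-70,470],[0,-2.56,0],85],[[-370,-70,470],[0,-2.56,0],85],[[-370,-70,470],[0,-2.56,0],85],[[-370,-70,470],[0,-2.56,0],85],[[-370,-70,470],[0,-2.56,0],85],[[-370,-70,470],[0,-2.56,0],85],[[-370,-70,470],[0,-2.56,0],85]]' 40
python3 - <<'E'
from h import *
import pickle
w=bot.camera("wrist");print(w["origin"],w["orientation"],w["mtx"],w["k1"],bot.get_obs()["q"],bot.get_obs()["time"])
cv2.imwrite("pics/w1.png",w["frame"][:,:,::-1])
for t in "tray_centre holdbar knob large bar_pivot".split():
    try:print(t,[(np.round(d["box"]).astype(int).tolist(),round(d["confidence"],2)) for d in bot.search_frame(w,t)[:4]])
    except Exception as e:print(t,e)
pickle.dump(w,open("w1.pkl","wb"))
E
```

```text
time: 4.2
ee_pos: [0.5025, 0.0282, 0.3013]
tcp_rot: [-90.0, 0.0, 80.6]
wrist_force: [-0.2, -1.3, -0.1]
opening: 0.0848
[0.43831454 0.03885374 0.44333819] [ 1.64989737e+02 -1.72023618e-02  8.06185105e+01] [[304.61014302   0.         282.52813207]
 [  0.         304.61014302 209.03294201]
 [  0.           0.           1.        ]] -0.015043901842203356 [3.20671609e+00 7.49064875e-01 1.35914300e+01 1.02843812e+02
 3.00252279e-05 1.25238332e+01] 4.25
tray_centre [([210, 134, 368, 319], 0.58)]
holdbar [([280, 221, 306, 317], 0.97)]
knob [([281, 220, 308, 320], 0.59)]
large [([190, 149, 325, 254], 0.89)]
bar_pivot [([217, 130, 370, 318], 0.79)]
```

View pics/w1.png

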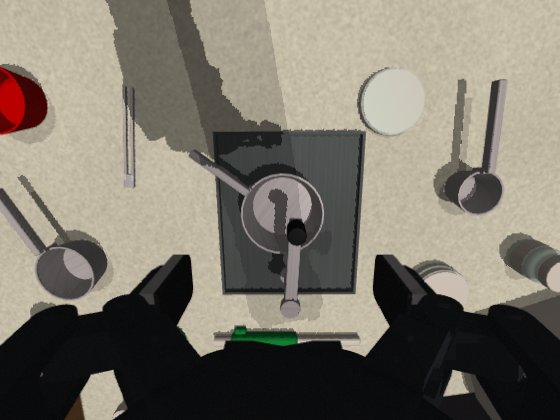

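The wrist view shows the knob near (297,232), post top (290,309), large rim centred about (282,213), tray corners (214,131), (366,130), (357,293), (223,294).

```bash
cat > m2.py <<'E'
from h import *
import pickle
w=pickle.load(open("w1.pkl","rb"))
f=w["frame"].astype(int)
# tray corners at rim top
C=[(214,131),(366,130),(357,293),(223,294)]
P=np.array([atz(w,c,.014)[:2] for c in C]);print("tray corners",np.round(P*1e3,1).tolist())
c=P.mean(0);ax=((P[3]+P[2])-(P[0]+P[1]))/2;yaw=np.arctan2(ax[1],ax[0]);print("sizes",np.linalg.norm(ax),np.linalg.norm(P[0]-P[1]),np.linalg.norm(P[2]-P[3]))
tc=c-.015*np.array([np.cos(yaw),np.sin(yaw)]);print("tray_centre",tc,np.degrees(yaw))
print("post top",atz(w,(290,309),.098))
# dark knob blob
r=f[215:250,280:315].max(2);m=(r<38).astype(np.uint8);n,l,s,cc=cv2.connectedComponentsWithStats(m)
for i in range(1,n):
    if s[i,4]>30: print("dark",s[i],cc[i]+[280,215])
piv=tc+.11*np.array([np.cos(yaw),np.sin(yaw)]);print("pivot from tray",piv)
for a in(0,.05,.1):
    k=piv+.11*np.array([-np.cos(yaw-a),-np.sin(yaw-a)])
    print("knob",a,k,np.round(proj(w,[*k,.132]),1),np.round(proj(w,[*k,.098]),1))
T=bot.camera("top");S=bot.camera("side")
# pans, wrist + both
def cut(p,n,u):
    d=near(bot.cut_out(p,n),u)
    if d is None: d=near(bot.cut_out(p,n+"_handle"),u)
    return None if d is None else d["region"].astype(np.float32)
W=bot.camera("wrist")
g={"small":((166,213),(265,141),(480,192),(.587,.287,0,np.radians(170))),"medium":((364,208),(303,288),None,(.5865,-.304,0,np.radians(-163))),"large":((254,218),(269,200),(282,213),(.547,.019,.004,np.radians(-135)))}
for n,(a,b,cw,x0) in g.items():
    V=[]
    for p,u in((T,a),(S,b),(W,cw)):
        if u is None: continue
        r=cut(p,n,u)
        if r is None: print(n,"missed",p["shot"]);continue
        if n=="large": r=cv2.morphologyEx(r,cv2.MORPH_CLOSE,np.ones((15,15)))
        V.append((p,r))
        v,q=fit(n,x0,[(p,r)],free=3);print(n,"one",np.round(v[:3]*1e3,1),round(np.degrees(v[3]),1),round(q,3))
    v,q=fit(n,x0,V,free=4);print(n,"all",np.round(v[:3]*1e3,1),round(np.degrees(v[3]),1),round(q,3))
print(bot.get_obs()["time"])
E
python3 m2.py
```

```text
tray corners [[427.6, -54.2], [460.2, 151.0], [706.6, 113.9], [673.7, -95.2]]
sizes 0.24933464834349114 0.20784764740164774 0.2116853735892574
tray_centre [0.552201   0.03121085] -9.019099178611455
post top [0.66292247 0.01161409 0.098     ]
dark [  7   4  20  26 415] [296.10120482 232.11084337]
pivot from tray [0.66084098 0.01396685]
knob 0 [0.552201   0.03121085] [292.6 235.9] [291.7 226.1]
knob 0.05 [0.55319862 0.03661904] [297.7 236. ] [296.3 226.1]
knob 0.1 [0.55446528 0.04197061] [302.7 236.3] [300.9 226.4]
small one [566.6 289.1   0. ] 175.7 1.726
small one [563.1 290.5   0. ] 174.2 0.09
small one [564.6 284.6   0. ] 173.1 0.091
small all [563.  284.6   3.6] 173.7 1.998
medium one [ 587.8 -305.     0. ] -162.9 0.101
medium one [ 586.8 -301.8    0. ] -162.6 0.098
medium all [ 586.8 -304.     2.7] -162.4 0.212
large one [544.7  12.4   4. ] -137.7 2.077
large one [546.8  21.7   4. ] -135.4 0.101
large one [549.1  19.6   4. ] -135.7 0.133
large all [548.   18.9   4.9] -135.6 2.364
5.1
```

```bash
python3 -m inch '[[[8,30,-25],[0,0,0],50],[[15,70,-49],[0,0,0],45],[[15,115,-49],[0,0,0],45],[[15,150,-49],[0,0,0],45],[[15,180,-49],[0,0,0],45],[[15,195,-49],[0,0,0],45],[[15,195,-49],[0,0,0],45],[[15,195,-49],[0,0,0],22],[[15,195,-49],[0,0,0],22],[[15,195,-49],[0,0,0],22],[[15,195,-49],[0,0,0],22]]' 20
python3 - <<'E'
from h import *
o=bot.get_obs();print(o["opening"],o["wrist_force"],o["ee_pos"])
w=bot.camera("wrist");cv2.imwrite("pics/w2.png",w["frame"][:,:,::-1])
E
```

```text
time: 6.2
ee_pos: [0.5538, 0.0352, 0.1073]
tcp_rot: [-90.1, -0.0, 80.8]
wrist_force: [1.1, 0.2, 0.5]
opening: 0.0217
0.021724355673191514 [1.05811272 0.21326057 0.50325993] [0.55380225 0.0352495  0.10733828]
```

View pics/w2.png

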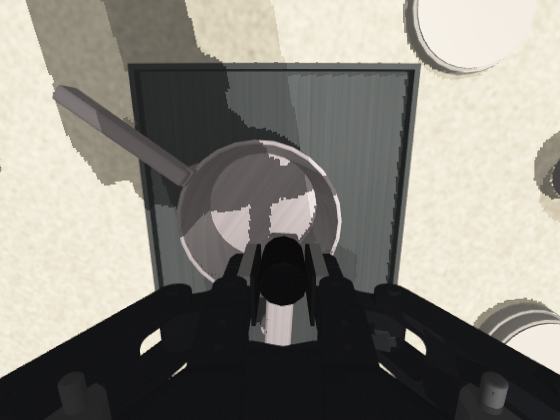

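```bash
python3 -m inch '[[[0,0,0],[0,0,0],25],[[13,0,-1.5],[0,0.12,0],25],[[26,0,-4.5],[0,0.24,0],25],[[38.5,0,-8.5],[0,0.36,0],25],[[50,0,-14.5],[0,0.48,0],25],[[61,0,-22],[0,0.6,0],25],[[71,0,-30.5],[0,0.72,0],25],[[80,0,-40],[0,0.84,0],25],[[88,0,-51],[0,0.96,0],25],[[94.5,0,-62.5],[0,1.08,0],25],[[99.5,0,-74.5],[0,1.2,0],25],[[103,0,-87.5],[0,1.32,0],25],[[105,0,-100.5],[0,1.44,0],25],[[105,0,-113.5],[0,1.56,0],25],[[105,0,-113.5],[0,1.56,0],25],[[105,0,-113.5],[0,1.56,0],25],[[105,0,-113.5],[0,1.56,0],45],[[105,-40,-113.5],[0,1.56,0],60],[[105,-90,-113.5],[0,1.56,0],85],[[105,-140,-113.5],[0,1.56,0],85]]' 20
python3 - <<'E'
from h import *
o=bot.get_obs();print(o["time"],o["q"])
T=bot.camera("top")
for t in("knob","holdbar"):print(t,[(np.round(d["box"]).astype(int).tolist(),round(d["confidence"],2)) for d in bot.search_frame(T,t)[:4]])
cv2.imwrite("pics/t3.png",cv2.resize(T["frame"][120:300,130:410,::-1],None,fx=2,fy=2))
E
```

```text
time: 8.25
ee_pos: [0.6811, 0.1208, 0.2491]
tcp_rot: [-90.0, -0.0, -8.4]
wrist_force: [1.2, 0.7, 1.1]
opening: 0.0813
8.25 [ 1.00601730e+01  2.71830237e+01  3.93563185e+01  1.02131514e+02
 -1.89759924e-03  1.08471881e+02]
knob [([216, 164, 260, 181], 0.68)]
holdbar [([212, 163, 262, 184], 0.83), ([126, 161, 138, 182], 0.33), ([378, 160, 404, 187], 0.29)]
```

View pics/t3.png

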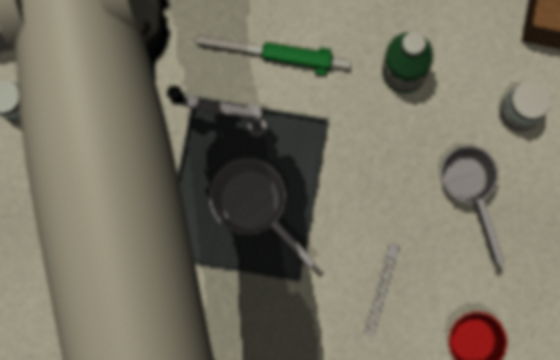

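```bash
python3 -m inch '[[[-30,0,-50],[0,-0.2,0],60],[[-104,0,-468],[0,-2.02,0],60],[[-104,0,-468],[0,-2.02,0],60],[[-104,0,-468],[0,-2.02,0],60],[[-104,0,-468],[0,-2.02,0],60],[[-104,0,-468],[0,-2.02,0],60],[[-104,0,-468],[0,-2.02,0],60],[[-104,0,-468],[0,-2.02,0],60],[[-104,0,-468],[0,-2.02,0],60],[[-104,0,-468],[0,-2.02,0],60],[[-104,0,-468],[0,-2.02,0],60],[[-104,0,-468],[0,-2.02,0],60],[[-104,0,-468],[0,-2.02,0],60],[[-104,0,-468],[0,-2.02,0],60],[[-104,0,-468],[0,-2.02,0],60],[[-104,0,-468],[0,-2.02,0],60],[[-104,0,-468],[0,-2.02,0],60],[[-104,0,-468],[0,-2.02,0],60]]' 20
cat > pan.py <<'E'
from h import *
import sys
n,x,y,z,yaw=sys.argv[1],*map(float,sys.argv[2:6]);f=sys.argv[6]
w=bot.camera("wrist");u=proj(w,[x,y,z+.03]);print("expect",np.round(u))
cv2.imwrite(f"pics/{f}.png",w["frame"][:,:,::-1])
L=bot.cut_out(w,n)+bot.cut_out(w,n+"_handle")
for d in L: print(np.round(d["box"]).astype(int),round(d["confidence"],2))
L=[d for d in L if d["box"][0]-5<u[0]<d["box"][2]+5 and d["box"][1]-5<u[1]<d["box"][3]+5]
for d in L[:2]:
    for fr in(3,4):
        v,q=fit(n,(x,y,z,np.radians(yaw)),[(w,d["region"].astype(np.float32))],free=fr)
        print(fr,np.round(v[:3]*1e3,1),round(np.degrees(v[3]),1),round(q,3))
print(bot.get_obs()["ee_pos"],bot.get_obs()["tcp_rot"],bot.get_obs()["time"])
E
python3 pan.py medium .587 -.3035 0 -162.6 w4
```

```text
time: 10.2
ee_pos: [0.5116, -0.3264, 0.2502]
tcp_rot: [-90.5, 0.1, 107.2]
wrist_force: [-0.5, 0.4, 0.1]
opening: 0.06
expect [282. 243.]
[247 129 321 279] 0.96
[  1 104 119 258] 0.87
[301   1 386  77] 0.85
[  4 103 117 254] 0.82
[301   0 388  80] 0.81
[250 129 318 281] 0.76
3 [ 587.  -303.3    0. ] -162.4 0.05
4 [ 588.9 -303.    -6.8] -162.7 0.034
3 [ 586.4 -304.     0. ] -162.7 0.055
4 [ 588.7 -303.1   -6.8] -162.7 0.028
[ 0.51168087 -0.32649146  0.25031982] [-9.05388869e+01  6.72044161e-02  1.07280423e+02] 10.35
```

View pics/w4.png

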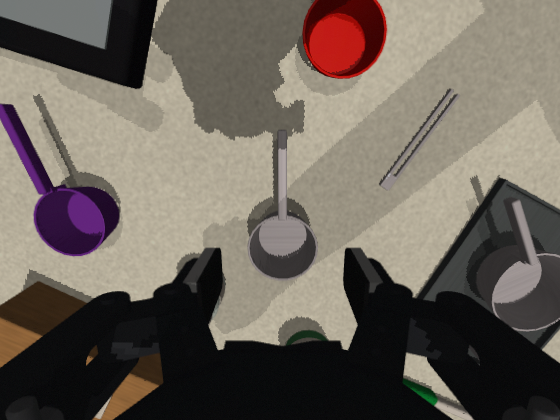

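Steel medium pan confirmed at (282,245); red at (345,35) and purple at (75,220) are well aside. Grasping its handle 85 mm out.

```bash
python3 -m inch '[[[0,45,6],[0,0,0],40],[[0,90,6],[0,0,0],40],[[0,135,6],[0,0,0],40],[[0,170,6],[0,0,0],40],[[0,195,6],[0,0,0],40],[[0,208,6],[0,0,0],40],[[0,208,6],[0,0,0],40],[[0,208,6],[0,0,0],5],[[0,208,6],[0,0,0],5],[[0,208,6],[0,0,0],5],[[0,208,6],[0,0,0],5],[[0,208,6],[0,0,0],5],[[0,208,6],[0,0,0],5],[[0,200,6],[0,0,0],5],[[0,185,6],[0,0,0],5],[[0,160,6],[0,0,0],5],[[0,125,6],[0,0,0],5],[[0,90,6],[0,0,0],5],[[0,90,6],[0,0,0],5],[[0,90,6],[0,0,0],5]]' 110
python3 - <<'E'
from h import *
o=bot.get_obs();print(o)
x,y=.587-.5064,-.3033+.3283
S=bot.camera("side");W=bot.camera("wrist");T=bot.camera("top")
V=[]
for p in(S,T):
    L=bot.cut_out(p,"medium")+bot.cut_out(p,"medium_handle")
    u=proj(p,[.587,-.3033,.15]);
    d=near(L,u);print(p["shot"],np.round(u),[(np.round(q["box"]).astype(int).tolist(),round(q["confidence"],2)) for q in L])
cv2.imwrite("pics/s5.png",cv2.resize(S["frame"][200:400,150:400,::-1],None,fx=3,fy=3,interpolation=cv2.INTER_CUBIC))
E
```

```text
time: 12.35
ee_pos: [0.5073, -0.3285, 0.1619]
tcp_rot: [-90.6, 0.2, 107.3]
wrist_force: [-0.0, 0.9, -2.8]
opening: 0.0079
{'time': 12.35, 'q': array([-33.09764386,  11.05843613,   9.16161278,  87.56646944,
         0.36797875, -50.37586317]), 'qd': array([-0.01522406,  1.09882702, -2.83138608, -0.84864821,  0.01168294,
        0.00755025]), 'joint_efforts': array([-1.01390967e-02, -6.33129358e+01,  5.09550226e+01,  2.42302939e-02,
        1.47999963e-01,  1.70017967e-03]), 'ee_pos': array([ 0.50725597, -0.32846138,  0.16193238]), 'tcp_rot': array([-90.62571399,   0.17872409, 107.2789669 ]), 'wrist_force': array([-0.02763312,  0.86500914, -2.78465175]), 'torque': array([ 0.03358471,  0.19684618, -0.09468357]), 'opening': 0.007946928718821794}
12 [305. 257.] [([155, 283, 207, 328], 0.85), ([250, 238, 324, 280], 0.82), ([298, 360, 368, 419], 0.76), ([298, 358, 365, 420], 0.94), ([157, 282, 204, 328], 0.79), ([245, 239, 324, 279], 0.68)]
14 [370. 201.] [([356, 184, 386, 217], 0.93), ([210, 163, 293, 261], 0.61), ([379, 158, 403, 186], 0.19), ([472, 222, 481, 230], 0.53)]
```

View pics/s5.png

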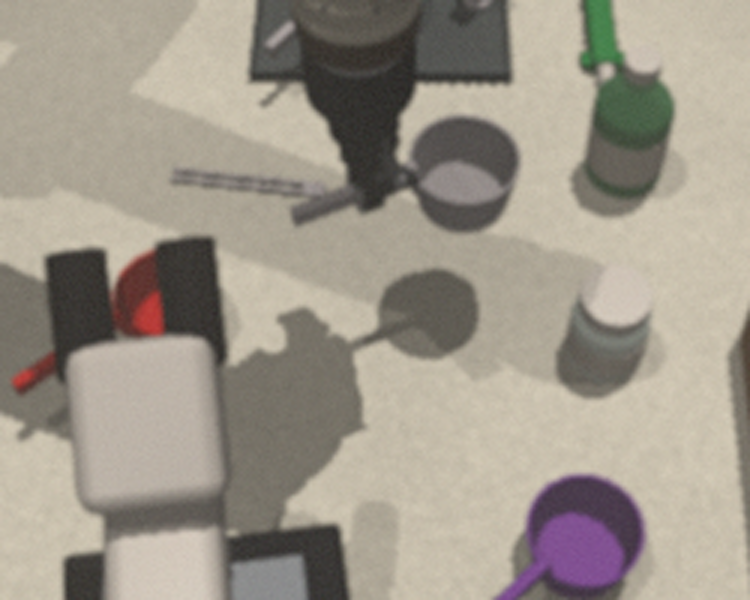

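```bash
python3 -m inch '[[[20,0,-4],[0,0.03,0],5],[[45,0,-9],[0,0.07,0],5],[[75,0,-15],[0,0.12,0],5],[[105,0,-21],[0,0.17,0],5],[[135,0,-26],[0,0.22,0],5],[[165,0,-32],[0,0.27,0],5],[[195,0,-38],[0,0.32,0],5],[[225,0,-44],[0,0.37,0],5],[[255,0,-50],[0,0.42,0],5],[[285,0,-56],[0,0.46,0],5],[[315,0,-61],[0,0.49,0],5],[[345,0,-66],[0,0.515,0],5],[[362,0,-69],[0,0.515,0],5],[[362,0,-69],[0,0.515,0],5],[[362,0,-69],[0,0.515,0],5]]' 110
cat > nest.py <<'E'
from h import *
import sys
f=sys.argv[1]
P={"wrist":bot.camera("wrist"),"side":bot.camera("side"),"top":bot.camera("top")}
for k in P: cv2.imwrite(f"pics/{f}_{k}.png",P[k]["frame"][:,:,::-1])
for k,p in P.items():
    for n in sys.argv[2:]:
        for d in bot.cut_out(p,n)[:4]: print(k,n,np.round(d["box"]).astype(int).tolist(),round(d["confidence"],2),int(d["region"].sum()))
o=bot.get_obs();print(o["ee_pos"],o["tcp_rot"],o["opening"],o["wrist_force"],o["time"])
import pickle;pickle.dump(P,open(f"{f}.pkl","wb"))
E
python3 nest.py n6 large medium
python3 - <<'E'
import cv2,numpy as np
a=cv2.imread('pics/n6_wrist.png');b=cv2.imread('pics/n6_side.png')[100:310,160:400]
b=cv2.resize(b,(480,420));cv2.imwrite('pics/n6.png',cv2.resize(np.hstack([a[:,100:460],b]),(800,400)))
E
```

```text
time: 14.2
ee_pos: [0.4647, 0.0383, 0.1598]
tcp_rot: [-90.4, -0.2, 77.8]
wrist_force: [-0.0, -1.2, -2.5]
opening: 0.0076
wrist large [484, 332, 543, 365] 0.74 556
wrist large [138, 216, 341, 290] 0.57 3007
wrist medium [270, 145, 296, 346] 0.89 4461
side large [241, 181, 287, 217] 0.65 1043
side medium [297, 362, 368, 420] 0.87 1527
side medium [217, 152, 283, 186] 0.82 880
top large [255, 206, 286, 254] 0.78 390
top medium [352, 275, 396, 335] 0.96 854
top medium [246, 199, 265, 227] 0.75 337
top medium [436, 182, 480, 234] 0.64 913
[0.46489658 0.03788583 0.15996668] [-90.42403039  -0.23505607  77.73517685] 0.007403213859658841 [-0.15879478  1.2399306  -0.57757822] 14.65
```

View pics/n6.png

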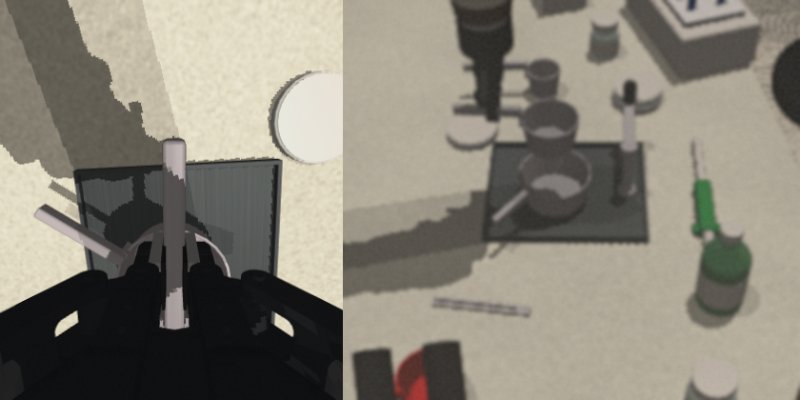

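The medium pan hangs level over the large one; both show in the side view, so fit both there for the relative offset.

```bash
cat > rel.py <<'E'
from h import *
def one(p,n,g,free=3,close=0):
    u=proj(p,[g[0],g[1],g[2]+.03]);L=bot.cut_out(p,n)+bot.cut_out(p,n+"_handle")
    d=near(L,u)
    if d is None: return None
    r=d["region"].astype(np.uint8)
    if close: r=cv2.morphologyEx(r,cv2.MORPH_CLOSE,np.ones((close,close)))
    v,q=fit(n,(*g[:3],np.radians(g[3])),[(p,r.astype(np.float32))],free=free);return np.round(v[:3]*1e3,1),round(np.degrees(v[3]),1),round(q,3)
E
python3 - <<'E'
from rel import *
S=bot.camera("side")
print(one(S,"medium",(.548,.020,.118,168),3,9));print(one(S,"medium",(.548,.020,.118,168),4,9));print(one(S,"large",(.548,.020,.004,-135.6),3,5))
E
```

```text
(array([541.9,  20.8, 118. ]), np.float64(166.7), np.float64(0.195))
(array([543.5,  32.8, 106.5]), np.float64(166.8), np.float64(0.171))
(array([547.4,  20.8,   4. ]), np.float64(-135.7), np.float64(0.11))
```

```bash
python3 - <<'E'
from h import *
S=bot.camera("side");d=[q for q in bot.cut_out(S,"medium") if q["box"][3]<200][0];r=d["region"]
b=d["box"];print(b)
def ext(x,y,z):
    q=parts("medium",x,y,z,np.radians(167.5))[0];uv=np.array([proj(S,X) for X in q]);return np.round([uv[:,0].min(),uv[:,0].max(),uv[:,1].min(),uv[:,1].max()],1)
for x,y,z in((.548,.02,.118),(.542,.02,.118),(.548,.02,.112),(.548,.026,.118)):print(x,y,z,ext(x,y,z))
for v in range(150,188,3):
    c=np.where(r[v,:])[0];print(v,c.min() if len(c) else None,c.max() if len(c) else None,len(c))
E
```

```text
[217.4, 150.5, 283.8, 182.9]
0.548 0.02 0.118 [254.3 285.7 150.9 183. ]
0.542 0.02 0.118 [252.1 283.5 151.1 183.2]
0.548 0.02 0.112 [254.4 285.7 152.5 184.5]
0.548 0.026 0.118 [254.  285.3 149.5 181.5]
150 None None 0
153 260 277 18
156 218 281 51
159 220 283 55
162 251 283 33
165 253 282 30
168 255 281 27
171 256 281 26
174 257 280 24
177 258 279 22
180 262 277 16
183 None None 0
186 None None 0
```

```bash
python3 -m inch '[[[1,5,-4],[0,0,0],5],[[1,25,-4],[0,0,0],5],[[1,45,-4],[0,0,0],5],[[1,60,-4],[0,0,0],5],[[1,72,-4],[0,0,0],5],[[1,82,-4],[0,0,0],5],[[1,90,-4],[0,0,0],5],[[1,97,-4],[0,0,0],5],[[1,103,-4],[0,0,0],5],[[1,107,-4],[0,0,0],5],[[1,108,-4],[0,0,0],5],[[1,108,-4],[0,0,0],5]]' 110
python3 nest.py n7 large
```

```text
time: 16.3
ee_pos: [0.47, 0.0388, 0.0526]
tcp_rot: [-90.5, -0.3, 77.8]
wrist_force: [-1.9, 0.5, 0.9]
opening: 0.0075
wrist large [26, 263, 180, 352] 0.79 3913
top large [249, 200, 289, 252] 0.73 308
[0.46999114 0.03876029 0.05244439] [-90.45088242  -0.2565692   77.78380118] 0.00767288939592336 [-4.03069926  1.98271489  6.70204109] 16.6
```

```bash
python3 -m inch '[[[0,0,0],[0,0,0],15],[[0,0,0],[0,0,0],30],[[0,0,0],[0,0,0],40],[[0,0,0],[0,0,0],40],[[0,-25,0],[0,0,0],40],[[0,-60,5],[0,0,0],40],[[0,-105,20],[0,0,0],40],[[0,-150,40],[0,0,0],50],[[0,-190,60],[0,0,0],60],[[0,-190,60],[0,0,0],60]]' 60
python3 nest.py n8 large medium
python3 - <<'E'
import cv2,numpy as np
a=cv2.imread('pics/n8_wrist.png');b=cv2.imread('pics/n8_side.png')[150:250,210:330]
b=cv2.resize(b,(504,420),interpolation=cv2.INTER_CUBIC);cv2.imwrite('pics/n8.png',cv2.resize(np.hstack([a[:,120:420],b]),(800,418)))
E
```

```text
time: 17.6
ee_pos: [0.4098, 0.0514, 0.2477]
tcp_rot: [-90.9, -0.4, 77.8]
wrist_force: [0.4, -0.2, 0.0]
opening: 0.0598
wrist large [178, 238, 325, 336] 0.62 2829
wrist medium [246, 190, 316, 328] 0.83 4438
wrist medium [2, 164, 25, 216] 0.57 1024
side large [239, 180, 290, 216] 0.97 627
side medium [223, 177, 284, 208] 0.98 897
side medium [293, 360, 366, 420] 0.96 1506
side medium [154, 282, 203, 331] 0.92 482
side medium [236, 180, 288, 220] 0.69 549
top large [235, 201, 289, 252] 0.69 549
top medium [354, 275, 395, 336] 0.72 795
top medium [430, 178, 477, 234] 0.68 860
top medium [238, 204, 267, 258] 0.6 748
[0.40959624 0.05084714 0.24100146] [-90.35267766  -0.22151797  77.77115502] 0.0600438722894561 [ 0.3415374  -0.78000901 -0.32521065] 18.05
```

View pics/n8.png

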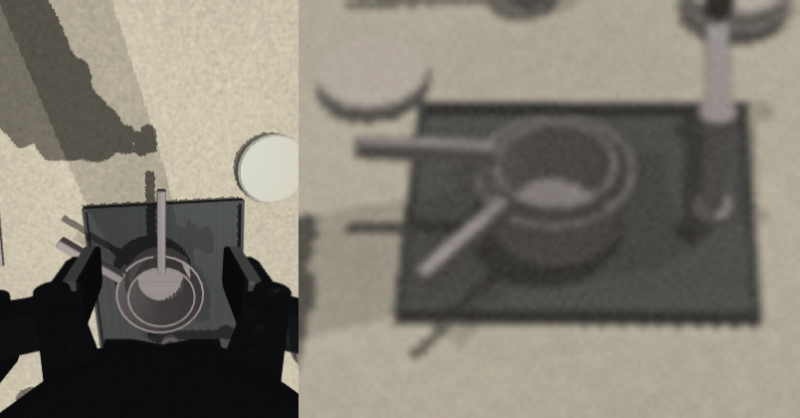

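The medium pan sits in the large one, rims concentric in both views, handles well apart. Fit positions for the next nest.

```bash
cat > fn.py <<'E'
from rel import *
import sys
for k in sys.argv[1].split(","):
    p=bot.camera(k)
    for n,g in (("large",(.548,.020,.004,-135.6)),("medium",(.548,.020,.008,167.7)),("small",(.548,.02,.012,105)))[:int(sys.argv[2])]:
        for fr in (3,4) if n!="large" else (3,): print(k,n,fr,one(p,n,g,fr))
E
python3 fn.py wrist,side,top 2; python3 - <<'E'
from h import *
# rim circles in wrist picture: edges -> check by projected rims
import pickle
p=pickle.load(open("n8.pkl","rb"))["wrist"]
u=lambda x,y,z:np.round(proj(p,[x,y,z]),1)
for r,z,n in((.056,.054,"L"),(.043,.058,"M")):
    print(n,[u(.548+r*c,.020+r*s,z) for c,s in((1,0),(0,1),(-1,0),(0,-1))])
E
```

```text
wrist large 3 (array([548.8,  20.2,   4. ]), np.float64(-136.3), np.float64(1.503))
wrist medium 3 (array([549. ,  21.7,   8. ]), np.float64(167.7), np.float64(0.04))
wrist medium 4 (array([552.4,  21.4,   3.2]), np.float64(168.0), np.float64(0.029))
side large 3 (array([547.7,  20.1,   4. ]), np.float64(-136.7), np.float64(1.228))
side medium 3 (array([549.9,  24.4,   8. ]), np.float64(167.5), np.float64(0.268))
side medium 4 (array([549.8,  24.8,   9.5]), np.float64(168.8), np.float64(0.267))
top large 3 (array([547.3,  18.9,   4. ]), np.float64(-135.3), np.float64(2.672))
top medium 3 (array([550.1,  21.2,   8. ]), np.float64(167.9), np.float64(0.092))
top medium 4 (array([549.4,  20.8,  11.9]), np.float64(167.9), np.float64(0.094))
L [array([289.3, 333.8]), array([324.3, 288.1]), array([270.1, 256.5]), array([236.6, 305.2])]
M [array([287.3, 327.5]), array([314.4, 291.9]), array([272.4, 267.7]), array([246.3, 305.1])]
```

```bash
python3 -m inch '[[[40,-5,-4],[0,-0.02,0],60],[[85,-10,-9],[0,-0.04,0],60],[[130,-10,-14],[0,-0.06,0],60],[[175,-10,-19],[0,-0.08,0],60],[[220,-10,-24],[0,-0.1,0],60],[[255,-10,-27],[0,-0.1,0],60],[[255,-10,-27],[0,-0.1,0],60],[[255,-10,-27],[0,-0.1,0],60]]' 60
python3 pan.py small .5637 .2865 0 173.7 w9
```

```text
time: 19.9
ee_pos: [0.4898, 0.2949, 0.2526]
tcp_rot: [-90.4, -0.1, 83.6]
wrist_force: [-0.2, -0.9, -0.7]
opening: 0.06
expect [282. 239.]
[256 129 305 264] 0.96
[116 378 167 393] 0.37
[259 126 306 270] 0.64
3 [564.1 285.    0. ] 173.1 0.059
4 [566.1 285.1  -5.3] 173.3 0.043
3 [564.4 284.9   0. ] 173.1 0.073
4 [566.6 284.8  -6.4] 173.2 0.053
[0.48982627 0.29353747 0.25378344] [-90.49712282  -0.21943893  83.46527878] 20.05
```

View pics/w9.png

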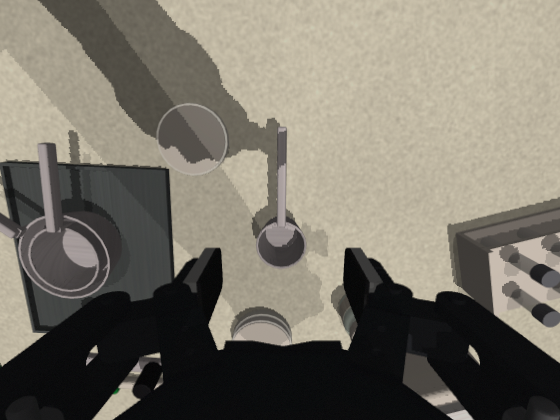

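```bash
python3 -m inch '[[[0,45,10],[0,0,0],38],[[0,90,10],[0,0,0],38],[[0,135,10],[0,0,0],38],[[0,170,10],[0,0,0],38],[[0,198,10],[0,0,0],38],[[0,211,10],[0,0,0],38],[[0,211,10],[0,0,0],38],[[0,211,10],[0,0,0],5],[[0,211,10],[0,0,0],5],[[0,211,10],[0,0,0],5],[[0,211,10],[0,0,0],5],[[0,211,10],[0,0,0],5]]' 110
python3 -c "
from workcell import bot
o=bot.get_obs();print(o['ee_pos'],o['tcp_rot'],o['opening'],o['wrist_force'])"
```

```text
time: 21.25
ee_pos: [0.4825, 0.2957, 0.0445]
tcp_rot: [-90.6, -0.3, 83.5]
wrist_force: [-3.3, -1.2, 7.0]
opening: 0.0078
[0.48250433 0.29571826 0.0445297 ] [-90.61161647  -0.30350687  83.4674148 ] 0.007754363867489993 [-3.26936539 -1.20935064  7.04415617]
```

```bash
python3 -m inch '[[[0,-10,0],[0,0,0],5],[[0,-30,0],[0,0,0],5],[[0,-60,0],[0,0,0],5],[[0,-95,0],[0,0,0],5],[[-5,-120,-2],[0,0.03,0],5],[[-20,-120,-6],[0,0.12,0],5],[[-40,-120,-13],[0,0.24,0],5],[[-60,-120,-20],[0,0.36,0],5],[[-80,-120,-27],[0,0.48,0],5],[[-100,-120,-33],[0,0.6,0],5],[[-120,-120,-40],[0,0.72,0],5],[[-140,-120,-47],[0,0.84,0],5],[[-160,-120,-53],[0,0.96,0],5],[[-175,-120,-58],[0,1.07,0],5],[[-185,-120,-62],[0,1.12,0],5],[[-190,-120,-63],[0,1.136,0],5],[[-190,-120,-63],[0,1.136,0],5],[[-190,-120,-63],[0,1.136,0],5]]' 110
python3 nest.py n10 small medium; python3 - <<'E'
from rel import *
for k in("side","top"):
    p=bot.camera(k)
    for fr in(3,4):print(k,one(p,"small",(.549,.0215,.12,108),fr,5))
    print(k,one(p,"medium",(.549,.0215,.008,168),3))
import cv2
a=cv2.imread('pics/n10_wrist.png');b=cv2.imread('pics/n10_side.png')[100:250,190:330]
b=cv2.resize(b,(392,420),interpolation=cv2.INTER_CUBIC);cv2.imwrite('pics/n10.png',np.hstack([a[:,100:500],b]))
E
```

```text
time: 23.05
ee_pos: [0.5221, 0.0997, 0.1643]
tcp_rot: [-90.0, -0.7, 18.5]
wrist_force: [0.3, -0.6, 0.1]
opening: 0.0077
wrist medium [134, 219, 303, 284] 0.66 2107
wrist medium [160, 234, 343, 350] 0.41 1188
side small [260, 139, 282, 179] 0.62 505
side small [223, 181, 281, 205] 0.26 702
side medium [223, 181, 286, 205] 0.85 733
side medium [156, 282, 203, 328] 0.84 488
top small [226, 202, 257, 226] 0.73 475
top medium [434, 179, 481, 232] 0.81 947
top medium [354, 272, 396, 335] 0.69 863
top medium [239, 211, 268, 264] 0.62 478
[0.52209805 0.09945156 0.16418347] [-89.98373979  -0.68084887  18.39851568] 0.007621014647703238 [-0.83458505  0.25471454 -0.21262664] 23.5
side (array([547.2,  24.2, 120. ]), np.float64(106.6), np.float64(0.23))
side (array([548.1,  24.6, 119.5]), np.float64(107.5), np.float64(0.222))
side (array([549.4,  24.2,   8. ]), np.float64(167.7), np.float64(0.221))
top (array([546.3,  20.9, 120. ]), np.float64(107.0), np.float64(0.368))
top (array([548. ,  20.4, 116.9]), np.float64(107.1), np.float64(0.375))
top (array([546.5,  20.2,   8. ]), np.float64(166.9), np.float64(0.846))
```

View pics/n10.png

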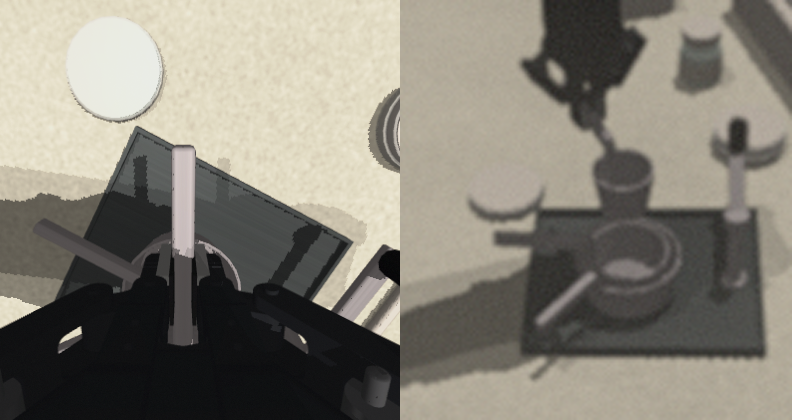

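The small pan is over the medium one, about 2 mm short in x; correct and lower.

```bash
python3 -m inch '[[[2,10,-0.5],[0,0,0],5],[[2,30,-0.5],[0,0,0],5],[[2,48,-0.5],[0,0,0],5],[[2,62,-0.5],[0,0,0],5],[[2,74,-0.5],[0,0,0],5],[[2,84,-0.5],[0,0,0],5],[[2,92,-0.5],[0,0,0],5],[[2,98,-0.5],[0,0,0],5],[[2,103,-0.5],[0,0,0],5],[[2,105,-0.5],[0,0,0],5],[[2,106,-0.5],[0,0,0],5],[[2,106,-0.5],[0,0,0],5]]' 110
python3 -c "
from workcell import bot
o=bot.get_obs();print(o['ee_pos'],o['tcp_rot'],o['opening'],o['wrist_force'],o['torque'])"
```

```text
time: 25.4
ee_pos: [0.5255, 0.0999, 0.0585]
tcp_rot: [-90.0, -0.7, 18.4]
wrist_force: [-0.7, -0.6, -1.3]
opening: 0.0076
[0.52551788 0.099924   0.05850866] [-89.98770932  -0.70639653  18.37814814] 0.007629235582947128 [-0.73657024 -0.58982032 -1.29803735] [ 0.01885042  0.07125643 -0.00893963]
```

```bash
python3 -m inch '[[[0,1,0],[0,0,0],5],[[0,2,0],[0,0,0],5],[[0,2,0],[0,0,0],5],[[0,2,0],[0,0,0],15],[[0,2,0],[0,0,0],30],[[0,2,0],[0,0,0],36],[[0,2,0],[0,0,0],36],[[0,-20,0],[0,0,0],36],[[0,-55,5],[0,0,0],36],[[0,-100,15],[0,0,0],45],[[0,-145,40],[0,0,0],60],[[0,-190,60],[0,0,0],60],[[0,-190,60],[0,0,0],60]]' 60
python3 nest.py n11 small; python3 fn.py wrist,side 3;python3 - <<'E'
import cv2,numpy as np
a=cv2.imread('pics/n11_wrist.png');b=cv2.imread('pics/n11_side.png')[150:250,210:310]
b=cv2.resize(b,(420,420),interpolation=cv2.INTER_CUBIC);cv2.imwrite('pics/n11.png',np.hstack([a[:,100:480],b]))
E
```

```text
time: 26.7
ee_pos: [0.5053, 0.1582, 0.2551]
tcp_rot: [-90.0, -1.2, 18.5]
wrist_force: [1.3, 0.2, 0.1]
opening: 0.0601
wrist small [256, 194, 301, 322] 0.66 2744
side small [254, 155, 282, 199] 0.66 336
top small [205, 206, 261, 233] 0.84 529
[0.50408515 0.1555628  0.24697887] [-89.98924924  -0.56803613  18.34555616] 0.05986716747540393 [-0.31181715 -0.09631665 -0.68341473] 27.0
wrist large 3 (array([548.3,  20.4,   4. ]), np.float64(-135.7), np.float64(2.268))
wrist medium 3 (array([549.6,  22.7,   8. ]), np.float64(167.9), np.float64(1.296))
wrist medium 4 (array([549.9,  22.3,   6.9]), np.float64(168.3), np.float64(1.287))
wrist small 3 (array([551.2,  24.2,  12. ]), np.float64(108.2), np.float64(0.061))
wrist small 4 (array([551.9,  22.2,   8.9]), np.float64(108.2), np.float64(0.048))
side large 3 (array([547.9,  21.1,   4. ]), np.float64(-136.4), np.float64(1.251))
side medium 3 (array([548.5,  23.2,   8. ]), np.float64(167.1), np.float64(1.346))
side medium 4 (array([548.4,  24. ,   9.2]), np.float64(168.3), np.float64(1.349))
side small 3 (array([550.4,  26.9,  12. ]), np.float64(107.8), np.float64(0.403))
side small 4 (array([553.2,  45.7,  -6.4]), np.float64(107.2), np.float64(0.373))
```

View pics/n11.png

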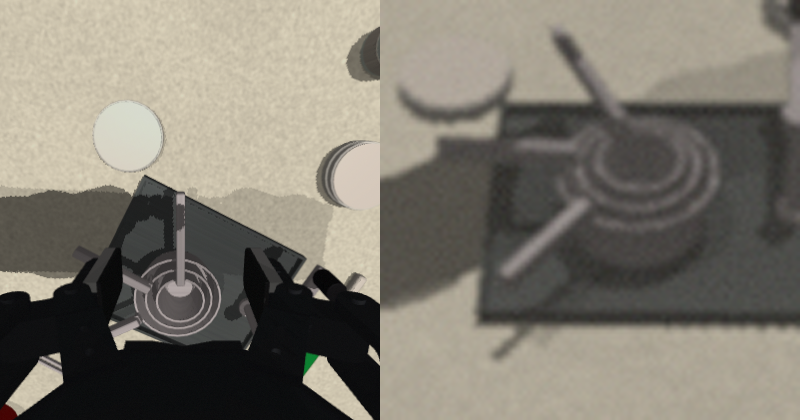

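```bash
python3 -m inch '[[[40,0,-22],[0,0.12,0],55],[[80,0,-45],[0,0.24,0],55],[[120,0,-68],[0,0.36,0],50],[[156,0,-89],[0,0.467,0],50],[[156,0,-89],[0,0.467,0],50],[[156,0,-89],[0,0.467,0],50],[[156,30,-89],[0,0.467,0],50],[[156,65,-89],[0,0.467,0],50],[[156,100,-89],[0,0.467,0],50],[[156,125,-89],[0,0.467,0],50],[[156,141,-89],[0,0.467,0],50],[[156,141,-89],[0,0.467,0],50],[[156,141,-89],[0,0.467,0],25],[[156,141,-89],[0,0.467,0],21],[[156,141,-89],[0,0.467,0],15],[[156,141,-89],[0,0.467,0],15]]' 20
python3 -c "
from workcell import bot
o=bot.get_obs();print(o['ee_pos'],o['tcp_rot'],o['opening'],o['wrist_force'],o['torque'])"
```

```text
time: 29.7
ee_pos: [0.6829, 0.1216, 0.1119]
tcp_rot: [-89.6, -0.8, -8.4]
wrist_force: [-0.8, 0.7, 7.1]
opening: 0.0212
[0.68289582 0.12162965 0.11189527] [-89.60088474  -0.80905452  -8.37495493] 0.02123696367797088 [-0.79659586  0.67986125  7.14621729] [ 0.12836268  0.2683947  -0.00378206]
```

```bash
python3 -m inch '[[[0,0,0],[0,0,0],25],[[-13,0,0],[0,-0.12,0],25],[[-26,0,-2],[0,-0.24,0],25],[[-39,0,-5.5],[0,-0.36,0],25],[[-51.5,0,-10],[0,-0.48,0],25],[[-63,0,-16.5],[0,-0.6,0],25],[[-73.5,0,-24],[0,-0.72,0],25],[[-83.5,0,-33],[0,-0.84,0],25],[[-92,0,-43],[0,-0.96,0],25],[[-99.5,0,-53.5],[0,-1.08,0],25],[[-105.5,0,-65.5],[0,-1.2,0],25],[[-110,0,-78],[0,-1.32,0],25],[[-113,0,-90.5],[0,-1.44,0],25],[[-114.5,0,-101.5],[0,-1.54,0],25],[[-114.5,0,-101.5],[0,-1.54,0],25],[[-114.5,0,-101.5],[0,-1.54,0],15],[[-114.5,0,-101.5],[0,-1.54,0],15],[[-114.5,0,-101.5],[0,-1.54,0],15]]' 20
python3 -c "
from workcell import bot
o=bot.get_obs();print(o['ee_pos'],o['tcp_rot'],o['opening'],o['wrist_force'],o['torque'])"
```

```text
time: 31.5
ee_pos: [0.5551, 0.0382, 0.1101]
tcp_rot: [-90.8, -0.4, 79.8]
wrist_force: [-1.9, -0.5, 5.3]
opening: 0.0209
[0.55512446 0.03819603 0.11006936] [-90.83371915  -0.41277009  79.80161304] 0.020900006092468105 [-1.88999342 -0.52605099  5.28667277] [-0.39252425  0.34238892 -0.11979721]
```

```bash
python3 -m inch '[[[-1,0,0],[0,0,0],15],[[-2,0,0],[0,0,0],15],[[-3,0,0],[0,0,0],15],[[-3.5,0,0],[0,0,0],15],[[-3.5,0,0],[0,0,0],15],[[-3.5,0,0],[0,0,0],15]]' 20
python3 -m inch '[[[-1,0,0],[0,0,0],15],[[-1.5,0,0],[0,0,0],15],[[-1.5,0,0],[0,0,0],15],[[-1.5,0,0],[0,0,0],15]]' 20
```

```text
time: 32.1
ee_pos: [0.5544, 0.0351, 0.1101]
tcp_rot: [-90.8, -0.4, 79.8]
wrist_force: [-2.4, 4.6, 3.4]
opening: 0.021
time: 32.5
ee_pos: [0.554, 0.0337, 0.1101]
tcp_rot: [-90.8, -0.5, 79.8]
wrist_force: [-3.3, 3.9, 4.6]
opening: 0.0215
```

```bash
python3 -m inch '[[[-1,0,0],[0,0,0],15],[[-2,0,0],[0,0,0],15],[[-2.5,0,0],[0,0,0],15],[[-2.5,0,0],[0,0,0],15]]' 20
python3 -m inch '[[[-1,0,0],[0,0,0],15],[[-2,0,0],[0,0,0],15],[[-2.5,0,0],[0,0,0],15],[[-2.5,0,0],[0,0,0],15]]' 20
```

```text
time: 32.9
ee_pos: [0.5532, 0.0313, 0.1101]
tcp_rot: [-90.8, -0.5, 79.8]
wrist_force: [-4.5, 3.6, 4.3]
opening: 0.0211
time: 33.3
ee_pos: [0.5526, 0.0292, 0.1101]
tcp_rot: [-90.7, -0.5, 79.8]
wrist_force: [-3.9, 6.2, 4.2]
opening: 0.0214
```

```bash
python3 -m inch '[[[-1,0,0],[0,0,0],15],[[-2,0,0],[0,0,0],15],[[-2,0,0],[0,0,0],15],[[-2,0,0],[0,0,0],15]]' 20
python3 - <<'E'
from h import *
w=bot.camera("wrist");cv2.imwrite("pics/w12.png",w["frame"][:,:,::-1])
o=bot.get_obs();print(o["ee_pos"],o["wrist_force"],o["torque"],o["opening"])
# pixel of knob dark blob relative to pads & compare with first grasp picture w2
a=cv2.imread("pics/w2.png").astype(int);b=w["frame"][:,:,::-1].astype(int)
for im in(a,b):
    for v in(265,280,295):print(v,im[v,230:335:3].max(1).tolist())
E
```

```text
time: 33.7
ee_pos: [0.5525, 0.029, 0.1101]
tcp_rot: [-90.7, -0.7, 79.9]
wrist_force: [-1.9, 13.7, 2.6]
opening: 0.0209
[0.55251168 0.02897695 0.11007704] [ 0.0729055  14.40386776  3.24868952] [2.62033876 0.19492417 0.19446851] 0.021029327190779615
265 [21, 21, 21, 25, 73, 73, 73, 73, 15, 15, 14, 11, 13, 12, 17, 17, 17, 17, 15, 18, 16, 17, 15, 12, 11, 16, 15, 16, 73, 74, 73, 74, 21, 21, 20]
280 [21, 20, 20, 22, 22, 22, 88, 22, 18, 15, 15, 16, 14, 15, 12, 12, 14, 14, 15, 13, 16, 15, 13, 15, 12, 14, 15, 16, 23, 87, 30, 21, 20, 21, 21]
295 [22, 20, 20, 22, 21, 21, 21, 22, 21, 14, 93, 15, 15, 14, 14, 14, 15, 14, 15, 16, 13, 12, 15, 16, 14, 89, 15, 20, 23, 18, 21, 20, 22, 21, 21]
265 [20, 21, 21, 21, 72, 74, 73, 73, 17, 16, 15, 12, 13, 14, 15, 16, 16, 16, 15, 15, 16, 16, 16, 12, 12, 15, 16, 16, 73, 73, 73, 73, 20, 20, 21]
280 [21, 23, 21, 22, 21, 20, 87, 31, 22, 16, 12, 16, 12, 13, 15, 15, 16, 15, 15, 14, 13, 15, 15, 16, 15, 14, 15, 23, 23, 88, 22, 21, 20, 22, 21]
295 [22, 21, 20, 21, 20, 21, 21, 22, 21, 14, 25, 42, 23, 14, 14, 16, 13, 13, 15, 14, 15, 15, 15, 13, 88, 53, 16, 22, 22, 20, 19, 20, 21, 20, 20]
```

Stop reached: the force jumped to 14 N and the TCP stalled at the estimated tray centre. Release and rise clear.

```bash
python3 -m inch '[[[0,0,0],[0,0,0],25],[[0,0,0],[0,0,0],40],[[0,0,0],[0,0,0],46],[[0,0,0],[0,0,0],46],[[0,-20,0],[0,0,0],46],[[0,-60,0],[0,0,0],46],[[0,-110,0],[0,0,0],60],[[0,-160,20],[0,0,0],60],[[0,-190,60],[0,0,0],60],[[0,-190,100],[0,0,0],60],[[0,-190,100],[0,0,0],60],[[0,-190,100],[0,0,0],60]]' 30
cat > chk.py <<'E'
from h import *
from rel import *
import pickle
w=bot.camera("wrist");f=w["frame"].astype(int)
cv2.imwrite("pics/w13.png",w["frame"][:,:,::-1])
for a in(0,.05):
    yaw=np.radians(-9.02);k=np.array([.6608,.014])-.11*np.array([np.cos(yaw-a),np.sin(yaw-a)])
    print("knob exp",a,np.round(proj(w,[*k,.115]),1))
for z,n in((.098,"post"),): print(n,np.round(proj(w,[.6608,.014,z]),1))
u=np.array(proj(w,[.5522,.0305,.115])).astype(int);r=f[u[1]-35:u[1]+35,u[0]-35:u[0]+35].max(2)
n,l,s,c=cv2.connectedComponentsWithStats((r<38).astype(np.uint8))
for i in range(1,n):
    if s[i,4]>60:print("dark",s[i].tolist(),np.round(c[i]+u-35,1))
print([(np.round(d["box"]),d["confidence"]) for d in bot.search_frame(w,"holdbar")])
for n,g in(("small",(.5505,.024,.012,108)),("medium",(.549,.022,.008,168)),("large",(.548,.02,.004,-136))):
    print(n,one(w,n,g,3,15))
S=bot.camera("side")
for n,g in(("small",(.5505,.024,.012,108)),("medium",(.549,.022,.008,168)),("large",(.548,.02,.004,-136))):
    print("side",n,one(S,n,g,3,9))
T=bot.camera("top")
for p in(T,S):
  for t in "holdbar dishes dish forceps pipette jar_a bottle".split():
    print(t,[(np.round(d["box"]).astype(int).tolist(),round(d["confidence"],2)) for d in bot.search_frame(p,t)[:3]])
print(bot.get_obs()["time"],bot.get_obs()["ee_pos"])
E
python3 chk.py
```

```text
time: 34.95
ee_pos: [0.4511, 0.0445, 0.2994]
tcp_rot: [-90.9, -0.7, 79.9]
wrist_force: [0.0, 0.3, -0.0]
opening: 0.0601
knob exp 0 [284.3 271.4]
knob exp 0.05 [289.  271.4]
post [285.5 339.9]
dark [26, 23, 19, 28, 448] [282.8 272.4]
dark [15, 50, 14, 16, 159] [269.9 292.9]
[(array([272., 260., 296., 346.]), 0.57), (array([125., 351., 162., 411.]), 0.41)]
small (array([551.3,  22.9,  12. ]), np.float64(107.8), np.float64(0.133))
medium (array([549.5,  21.9,   8. ]), np.float64(167.8), np.float64(1.09))
large (array([548.3,  20. ,   4. ]), np.float64(-135.2), np.float64(1.264))
side small (array([549.9,  28. ,  12. ]), np.float64(108.0), np.float64(0.308))
side medium (array([549.8,  25.2,   8. ]), np.float64(167.9), np.float64(0.882))
side large (array([546.5,  19.3,   4. ]), np.float64(-136.5), np.float64(1.158))
holdbar [([245, 172, 261, 221], 0.72)]
dishes [([173, 149, 200, 177], 0.78)]
dish []
forceps [([320, 245, 328, 259], 0.65), ([379, 160, 404, 186], 0.24)]
pipette [([228, 138, 305, 157], 0.84)]
jar_a [([378, 159, 402, 186], 0.89), ([124, 160, 144, 184], 0.85)]
bottle [([324, 140, 346, 166], 0.83), ([241, 203, 288, 254], 0.41)]
holdbar [([254, 158, 287, 199], 0.71), ([269, 164, 312, 183], 0.55)]
dishes [([299, 139, 323, 162], 0.68)]
dish [([216, 158, 237, 180], 0.71), ([339, 285, 369, 326], 0.46)]
forceps [([207, 256, 260, 268], 0.71)]
pipette []
jar_a [([291, 110, 306, 130], 0.9), ([339, 288, 368, 328], 0.86)]
bottle [([345, 216, 376, 268], 0.61)]
36.45 [0.45126367 0.04455804 0.29879171]
```

```bash
python3 -c "
from workcell import bot
print(bot.job_done(),bot.get_obs()['time'])"
```

```text
the job is handed in; nothing more can be done
the job is handed in; nothing more can be done
```

The pans are nested and the bar is back over them, and I handed the job in at about 36.5 s of the 70 s allowed. I swung the bar a quarter turn open and nested the steel medium pan in the large one, then the small pan in the medium. Then I swung the bar back until it met its stop: the force rose to about 14 N and the tool stalled within 2 mm of the estimated tray centre.

**Last checks:**
- **Handles:** they point to about 108°, 168° and -136°, so neighbouring handles are 56° to 60° apart.
- **Nest:** the three pan axes are within about 4 mm of each other by the wrist camera. Each fit used the seated height. The pans also looked flat in the last picture I viewed, taken before the bar was closed.
- **Bar:** the knob sits at about 0 rad, in line with the closed position.
- **Large pan:** it has not moved measurably. It stood about 10 mm off the tray centre at the start and still does.
- **Bystanders:** everything found again is within a few pixels of its first position. I did not re-check the red and purple look-alikes after the last move.

**Disagreements and misses:**
- In the crowded nest the fits for the medium and large pans were poor because they were partly hidden.
- The side camera put the small pan about 5 mm further in y than the wrist camera did.
- The top view missed the single dish and the side view missed the pipette on the last look, but each showed in the other view.

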